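# Key sweep test on a sensor station

### The job

Test the touch keys of the round sensor station: with the closed fingertips, pointing down, trace the curved black line in one low, gentle stroke from the green key over the two orange keys to the blue key, pressing each key lightly down as you pass and keeping the fingertips close above the line between them. Finish with the fingertips still holding the blue key down: the program ends in that pose. Do not shove or lift the station, and leave the white cap that stands on it, the white shield and the screwdriver alone.

Things in the scene. Friction and masses are not known exactly. Their poses are not given: they have to be found in the camera images.
- station: round light-grey housing, 284 mm across, about 2 kg, loose on four orange feet; origin at the centre of its underside, z up. Flat ring deck 60 mm above the table, 78 to 142 mm from the centre; inside it an orange carrier with chips up to 66 mm. Four domed keys on an arc of radius 105 mm, at -45 (green), -15, 15 (orange), 45 (blue) degrees from its x axis to its y; a black line joins them
- key0_top (a point): highest point of the green key, where the stroke starts: a smooth dome, 34 mm across at the deck and 9 mm high above it (top 69 mm above the table). The point moves down with the key
- key1_top (a point): highest point of the first orange key, same shape, next to the green one
- key2_top (a point): highest point of the second orange key, same shape, next to the blue one
- key3_top (a point): highest point of the blue key, same shape, where the stroke ends
- key0 (a joint): travel of the green key straight down, m: 0 up, 0.007 fully down; a spring returns it. It starts to move at about 1 N and is fully down at about 4 N; it counts as pressed from 0.0015
- key1 (a joint): travel of the first orange key, as key0
- key2 (a joint): travel of the second orange key, as key0
- key3 (a joint): travel of the blue key, as key0
- mid0 (a point): point of the black line on the deck (60 mm above the table) half-way between the green key and the first orange key
- mid1 (a point): point of the black line on the deck half-way between the two orange keys
- mid2 (a point): point of the black line on the deck half-way between the second orange key and the blue key
- cap: small loose white sensor cap, 30 mm across, 38 mm tall, standing on the deck on the side away from the keys; origin at the centre of its underside. To be left alone
- shield: loose white ribbed radiation shield, a stack of discs, 66 mm across, 90 mm tall, standing on the table to the robot's left of the station; origin at the centre of its underside. To be left alone
- driver: loose screwdriver with a red handle, lying on the table to the robot's right of the station, along its own x axis; origin under its middle. To be left alone

How it is judged:
On the way, in this order (a step that is already met when the one before it is completed fails the run):
1. the green key is pressed at least 1.5 mm (value of joint key0 above 0.0015 m), for 0.05 s.
2. then the fingertips pass low along the line to the first orange key (within 15 mm of mid0, tips under about 28 mm over the deck) (horizontal distance between the grasp point and mid0 below 0.015 m and z of the grasp point in the frame of mid0 below 0.048 m), for 0.05 s.
3. the first orange key is pressed at least 1.5 mm (value of joint key1 above 0.0015 m), for 0.05 s.
4. then the fingertips pass low along the line to the second orange key (within 15 mm of mid1, tips under about 28 mm over the deck) (horizontal distance between the grasp point and mid1 below 0.015 m and z of the grasp point in the frame of mid1 below 0.048 m), for 0.05 s.
5. the second orange key is pressed at least 1.5 mm (value of joint key2 above 0.0015 m), for 0.05 s.
6. then the fingertips pass low along the line to the blue key (within 15 mm of mid2, tips under about 28 mm over the deck) (horizontal distance between the grasp point and mid2 below 0.015 m and z of the grasp point in the frame of mid2 below 0.048 m), for 0.05 s.
7. the blue key is pressed at least 1.5 mm (value of joint key3 above 0.0015 m), for 0.05 s.
At the end, for the whole second after the job is handed in: the fingertips hold the blue key at least 1.5 mm down, still, with 0.5 to 20 N; the other three keys are up (less than 1 mm); the station, cap, shield and screwdriver are within 15 mm of where they started (value of joint key3 above 0.0015 m and value of joint each of key0, key1, key2 below 0.001 m and velocity of joint key3 below 0.01 m/s and contact force between the fingers and station between 0.5 and 20 N and distance of each of station, cap, shield, driver from where it was at the start of the episode below 0.015 m); the arm keeps its last pose, push and grip.
It fails at once if the robot pushes on the station with more than 25 N (not gentle) (contact force between any of the fingers, the arm and station above 25 N).
It fails at once if the station is shoved or lifted by more than 15 mm, or tipped (distance of station from where it was at the start of the episode above 0.015 m or angle between station's own z axis and vertical above 0.1 rad).
It fails at once if the cap is moved or lifted by more than 15 mm (distance of cap from where it was at the start of the episode above 0.015 m).
It fails at once if the shield is moved or lifted by more than 15 mm (distance of shield from where it was at the start of the episode above 0.015 m).
It fails at once if the screwdriver is moved or lifted by more than 15 mm (distance of driver from where it was at the start of the episode above 0.015 m).
It also fails if it takes over 38 s, if anything falls off the work surface, if the arm or the gripper's body presses on something with over 40 N, if the wrist force passes 120 N, or if a joint passes its speed limit or range.

### The arm

A 6-joint arm with a two-finger parallel gripper is mounted at the origin on the work surface. World frame = base frame: x ahead of the robot, y to its left, z up, the work surface at z = 0. Lengths are in m, angles in rad, forces in N, time in s.
With the tool pointing down it reaches from about 0.275 to 0.975 m from the base axis. Payload 8.4 kg.
Tool frame: the origin (TCP) lies midway between the tips of the shut fingers; the grasp point (between the pads) lies manip.grip_depth behind it (manip.grip_depth is the distance from the TCP to the grasp point, in m); z points along the fingers, y is the line along which they close (so a half turn about z gives the same grasp; the last joint's range is limited). The gripper opens to 92 mm and grips with 3 to 60 N. Pads are 20 mm wide; open, the fingers measure 128 mm over their backs; the gripper's body (75 mm by 189 mm) begins 69 mm behind the grasp point.
Start: joints at [-1.226, 0.353, 1.633, -0, 1.155, -0.002], TCP at [0.212, -0.588, 0.215] pointing down, gripper open.
Joint ranges: [-2.63, 2.63], [-0.92, 2.1], [0.06, 2.66], [-1.3, 4.44], [0, 2.69], [-3.02, 3.02]. Speed limits (rad/s): [2.22, 2.22, 2.79, 3.14, 3.14, 3.14].

### API

Orientations are given as a unit quaternion [w, x, y, z].
In Python, from plant import manip gives the robot as it stands.
- The arm moves only by the tool carry_out, never from a script. Its argument "moves" is a list of rows, each a list of 3 entries, a list of its own where there are three numbers: the shift along the tool's x, y, z in m, then the turn, a rotation vector about the tool's x, y, z in degrees, then the opening, from 0 (shut) to 1 (fully open). In form: [[[dx, dy, dz], [rx, ry, rz], jaw], ...]. A call has exactly 10 rows; each row shifts and turns the commanded pose from where the row before left it, along the tool's axes as they then stand; what a row does not reach is not made up. A row lasts 1/10 s, in which the tool goes at most 50 mm and 8.59 degrees, less where a joint would pass 70% of its speed; a pose out of reach is approached as far as the arm can. A call is refused whole if a number of a shift passes 0.05 or a number of a turn 8.59, either way. A call with a gripper value outside its range is refused whole. The fingers move at their own pace and stop on an object; "force" is the grip in N (left out, the last holds). Time passes only in rows, so rows that do not move let the fingers close, or fill a call up. It gives the time, the measured TCP pose, the force, the opening and the grip force at its end, in the units of the state.
- manip.read_state(): the state, without advancing time (a new reading comes with each control period).
- manip.get_image(name): name is "side" or "top"; returns (picture, depth): 480x640x3 uint8, red, green, blue; 480x640 float32, m along the optical axis (not along the pixel's ray), 0 where there is no reading.
- manip.calibration(name): a dict with "fovy" (degrees; the focal length in pixels is half the picture's height over the tangent of half this angle, whatever the lens; pixels are square), "cx", "cy" (the principal point, pixels), "k1" (the pictures are not rectified: a ray, as slopes to the right and down, at radius r is drawn at 1 + k1 r^2 times it, then the intrinsics apply), "R" (3x3) and "t" (3): a world point X has camera coordinates R X + t. Camera axes: x right, y down, z forward; pixel columns grow to the right and rows downward; lengths in m; the calibration is good to about 2 mm. A picture is of the moment at which its call begins. calibration takes no time and is no camera call.
- manip.job_done(): hands the job in; it is judged then, once.
The state is a dict: "time_s": time; "joint_pos": joint angles; "dq": joint speeds; "joint_efforts": joint torques, N m; "eef_pos": TCP position; "eef_rot": TCP orientation; "force": force on the tool from outside, world axes, zero at the start; "ft_torque": the same for the moment, N m; "finger_gap": opening from 0.0 (shut) to 1.0 (fully open); "grip_force": force on a finger pad.
Only numpy, scipy, OpenCV 4.12 (cv2) and the standard library are available. Lean on these libraries where they do the work, as an engineer would, in place of code of your own. Each camera call takes 0.05 s, during which the arm holds its last target. There are 200 camera calls.

## Working session

There is one attempt and no reset: what is moved stays moved. The work goes in short steps, Python scripts to look and compute and a tool call to move; the robot and the scene stay as the last step left them, time stands still between calls to the robot, and variables do not carry over. Pictures are saved under pics/ and viewed, at most 10 in all, crops included, and the job is handed in when it is done.

Besides the shell and the picture viewer there is one more tool, called as name(argument=value, ...), one argument or row to a line, values as JSON. carry_out: Moves the arm, as the interface text tells. Its arguments: {"type":"object","properties":{"moves":{"type":"array"},"force":{"type":"number"}},"required":["moves"]}

```bash
mkdir -p pics
python3 - <<'E'
from plant import manip
import cv2,numpy as np
print(manip.grip_depth, manip.read_state())
for n in("top","side"):
    p,d=manip.get_image(n); cv2.imwrite(f"pics/{n}0.png",p[:,:,::-1]); np.savez(f"{n}0.npz",p=p,d=d)
    print(n,manip.calibration(n))
E
```

```text
0.0187 {'time_s': 0.0, 'joint_pos': array([-1.22637851e+00,  3.53659848e-01,  1.63416456e+00, -6.11050115e-06,
        1.15515647e+00, -2.42856800e-03]), 'dq': array([-0.00087971, -0.00086247, -0.00010505,  0.00080207,  0.00089288,
       -0.00019061]), 'joint_efforts': array([ 1.82071024e-03, -5.93833494e+01, -3.34221232e+01,  6.96431659e-02,
        2.30829616e-02, -1.17233317e-04]), 'eef_pos': array([ 0.21226992, -0.58731385,  0.21384336]), 'eef_rot': array([-6.83512521e-04,  9.84999399e-01,  1.72556372e-01, -1.20865195e-04]), 'force': array([-0.15687136,  0.12946049,  0.61310219]), 'ft_torque': array([ 0.00763086,  0.00554738, -0.03751659]), 'grip_force': 0.0, 'finger_gap': 1.000037868548421}
top {'fovy': 53.80002759443969, 'cx': 319.7468480835357, 'cy': 239.91150978164558, 'k1': -0.1094406571267559, 'R': array([[-0.00620249, -0.9999665 , -0.00534055],
       [-0.98316291,  0.00707344, -0.18259426],
       [ 0.18262592,  0.00411809, -0.98317385]]), 't': array([0.00392361, 0.58994991, 0.89678995])}
side {'fovy': 45.05047797461845, 'cx': 322.08567431648953, 'cy': 240.60035981856586, 'k1': 0.059619827473662027, 'R': array([[-0.98570854, -0.16817227,  0.00983624],
       [-0.12399419,  0.68476418, -0.71813888],
       [ 0.11403555, -0.70909527, -0.69583029]]), 't': array([0.5878009 , 0.12659078, 1.20490918])}
```

View pics/top0.png

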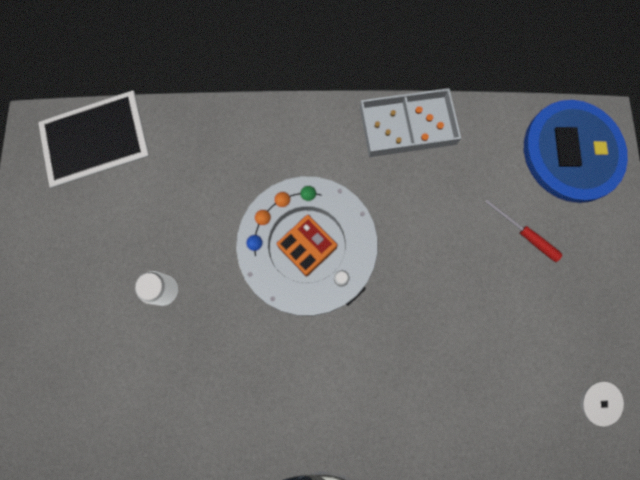

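View pics/side0.png

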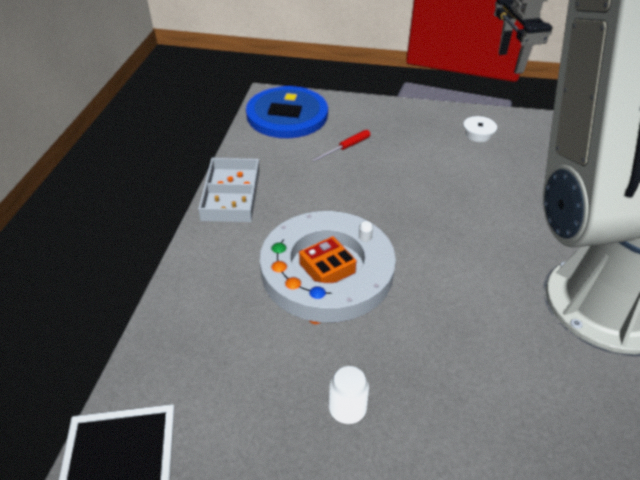

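The top view shows the station at about (307,246), with keys green (308,193), orange (283,199) and (263,217), blue (254,243). In the side view the same keys are at (279,247), (279,267), (293,283), (318,293). Next I fit the key pattern in both views.

```bash
cat > h.py <<'E'
import cv2,numpy as np
from plant import manip
from scipy.optimize import least_squares
def K(c):
    f=240/np.tan(np.radians(c["fovy"]/2)); return np.array([[f,0,c["cx"]],[0,f,c["cy"]],[0,0,1.]])
def proj(c,X):
    return cv2.projectPoints(np.asarray(X,float).reshape(-1,3),cv2.Rodrigues(c["R"])[0],c["t"],K(c),np.array([c["k1"],0,0,0.]))[0][:,0]
ANG=np.radians([-45,-15,15,45])
def keys(x,y,a,z=.069,r=.105): return np.c_[x+r*np.cos(ANG+a),y+r*np.sin(ANG+a),np.full(4,z)]
seed={"top":[(308,193),(283,199),(263,217),(254,243)],"side":[(279,247),(279,267),(293,283),(318,293)]}
def blobs(n,p):
    h=cv2.cvtColor(p,cv2.COLOR_RGB2HSV); out=[]
    for k,s in enumerate(seed[n]):
        m=np.zeros((480,640)); u,v=s; w=np.s_[v-12:v+13,u-12:u+13]; m[w]=(h[w][...,1]>120)&(h[w][...,2]>50)
        yy,xx=np.nonzero(m); out.append((xx.mean(),yy.mean()))
    return np.array(out)
E
python3 - <<'E'
from h import *
C={n:manip.calibration(n) for n in seed}
B={n:blobs(n,np.load(n+"0.npz")["p"]) for n in seed}
for ns in (["top"],["side"],["top","side"]):
    f=lambda q:np.concatenate([(proj(C[n],keys(*q,z=.0645))-B[n]).ravel() for n in ns])
    s=least_squares(f,[.55,0,.8]); print(ns,s.x,np.round(s.fun,1))
print(np.round(keys(*s.x),4))
E
```

```text
['top'] [0.58047596 0.02648804 0.75607535] [ 0.2 -0.1 -0.  -0.1 -0.1 -0.1 -0.1  0.2]
['side'] [0.58076863 0.02953879 0.77272185] [-0.2  0.  -0.6 -0.8  0.7  0.  -0.   0.7]
['top', 'side'] [0.58071301 0.02745924 0.76345043] [-0.7 -0.2 -0.8 -0.  -0.8  0.1 -0.6  0.5  0.2 -1.  -0.4 -1.9  0.6 -1.
 -0.3 -0.2]
[[0.6857 0.0252 0.069 ]
 [0.6728 0.078  0.069 ]
 [0.6352 0.1172 0.069 ]
 [0.583  0.1324 0.069 ]]
```

carry_out(
  moves=[
    [[0, 0, 0], [0, 0, 6.6], 0],
    [[0, 0, 0], [0, 0, 6.6], 0],
    [[0, 0, 0], [0, 0, 6.6], 0],
    [[0.027, -0.035, 0], [0, 0, 0], 0],
    [[0.027, -0.035, 0], [0, 0, 0], 0],
    [[0.027, -0.035, 0], [0, 0, 0], 0],
    [[0.027, -0.035, 0], [0, 0, 0], 0],
    [[0.027, -0.035, 0], [0, 0, 0], 0],
    [[0.027, -0.035, 0], [0, 0, 0], 0],
    [[0.027, -0.035, 0], [0, 0, 0], 0],
  ],
  force=20,
)

```text
time_s: 1.1
eef_pos: [0.4018, -0.3409, 0.2144]
eef_rot: [-0.0, 1.0, 0.001, -0.0]
force: [0.5, -0.8, 0.3]
finger_gap: 0.152
grip_force: 0.0
```

carry_out(
  moves=[
    [[0.027, -0.035, 0], [0, 0, 0], 0],
    [[0.027, -0.035, 0], [0, 0, 0], 0],
    [[0.027, -0.035, 0], [0, 0, 0], 0],
    [[0.027, -0.035, 0], [0, 0, 0], 0],
    [[0.027, -0.035, 0], [0, 0, 0], 0],
    [[0.027, -0.035, 0], [0, 0, 0], 0],
    [[0.027, -0.035, 0], [0, 0, 0], 0],
    [[0.027, -0.035, 0.02], [0, 0, 0], 0],
    [[0.027, -0.035, 0.02], [0, 0, 0], 0],
    [[0, 0, 0.02], [0, 0, 0], 0],
  ],
)

```text
time_s: 2.1
eef_pos: [0.6465, -0.023, 0.1536]
eef_rot: [-0.001, 1.0, 0.002, 0.001]
force: [-0.1, -0.3, -0.6]
finger_gap: 0.003
grip_force: 0.0
```

carry_out(
  moves=[
    [[0.01, -0.012, 0.015], [0, 0, 0], 0],
    [[0.01, -0.012, 0.015], [0, 0, 0], 0],
    [[0.01, -0.012, 0.015], [0, 0, 0], 0],
    [[0.009, -0.012, 0.013], [0, 0, 0], 0],
    [[0, 0, 0.01], [0, 0, 0], 0],
    [[0, 0, 0], [0, 0, 0], 0],
    [[0, 0, 0], [0, 0, 0], 0],
    [[0, 0, 0], [0, 0, 0], 0],
    [[0, 0, 0], [0, 0, 0], 0],
    [[0, 0, 0], [0, 0, 0], 0],
  ],
)

```text
time_s: 3.1
eef_pos: [0.6829, 0.0205, 0.0873]
eef_rot: [-0.0, 1.0, 0.0, 0.0]
force: [-0.3, 0.1, 0.7]
finger_gap: 0.004
grip_force: 0.0
```

Run:
```python
from h import *
p,d=manip.get_image("side"); s=manip.read_state(); print(s["eef_pos"],s["force"])
c=manip.calibration("side"); print(proj(c,[s["eef_pos"]]))
cv2.imwrite("pics/side1.png",cv2.resize(p[180:330,220:420,::-1],None,fx=4,fy=4,interpolation=2))
```

```text
[0.68286434 0.02056172 0.08716298] [-0.88991908 -0.10308905 -0.23143805]
[[279.94590693 237.43855047]]
```

View pics/side1.png

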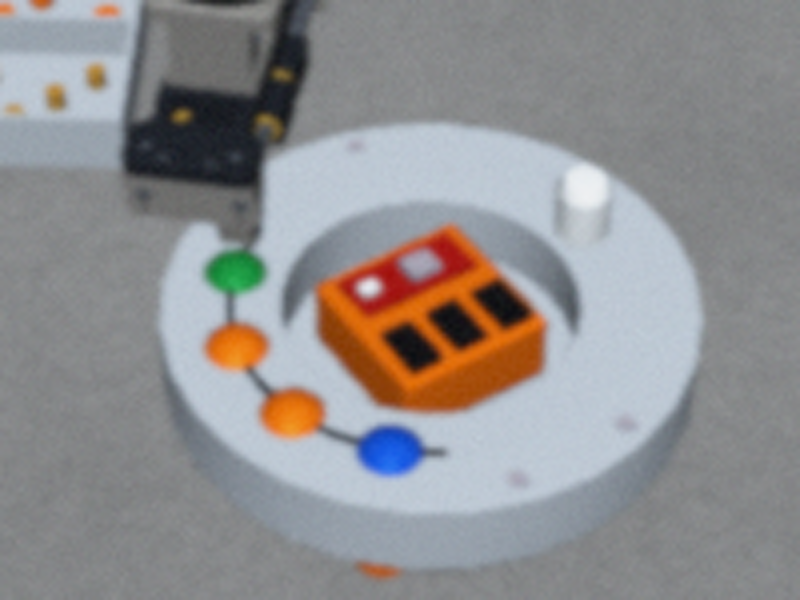

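The crop shows the shut fingertips at about (238,235), right above the green key at (235,270). I'll correct by 3–5 mm and press.

carry_out(
  moves=[
    [[0.003, -0.004, 0.006], [0, 0, 0], 0],
    [[0, 0, 0.006], [0, 0, 0], 0],
    [[0, 0, 0.003], [0, 0, 0], 0],
    [[0, 0, 0.003], [0, 0, 0], 0],
    [[0, 0, 0.002], [0, 0, 0], 0],
    [[0, 0, 0.002], [0, 0, 0], 0],
    [[0, 0, 0.001], [0, 0, 0], 0],
    [[0, 0, 0], [0, 0, 0], 0],
    [[0, 0, 0], [0, 0, 0], 0],
    [[0, 0, 0], [0, 0, 0], 0],
  ],
)

```text
time_s: 4.15
eef_pos: [0.6856, 0.0248, 0.0637]
eef_rot: [-0.0, 1.0, 0.001, -0.0]
force: [-2.7, 0.6, 2.2]
finger_gap: 0.009
grip_force: 1.6
```

Run:
```python
from h import *
for i in range(3):
    p,d=manip.get_image("top"); s=manip.read_state(); print(s["eef_pos"],s["force"])
C=manip.calibration("top"); B=blobs("top",p)[1:]
print(least_squares(lambda q:(proj(C,keys(*q,z=.0645))[1:]-B).ravel(),[.58,.03,.76]).x)
```

```text
[0.68560655 0.02477364 0.06371157] [-3.14200425  0.54520976  3.5873343 ]
[0.68562363 0.02476965 0.06371489] [-3.13746225 -0.1492064   3.4004479 ]
[0.68562973 0.02479887 0.06368005] [-2.29132799  0.77437213  2.7227476 ]h.py:15: RuntimeWarning: Mean of empty slice.
  yy,xx=np.nonzero(m); out.append((xx.mean(),yy.mean()))
  ret = ret.dtype.type(ret / rcount)
Traceback (most recent call last):
ValueError: Residuals are not finite in the initial point.
```

carry_out(
  moves=[
    [[0, 0, -0.006], [0, 0, 0], 0],
    [[0, 0, -0.006], [0, 0, 0], 0],
    [[-0.001, -0.009, 0], [0, 0, 0], 0],
    [[-0.001, -0.009, 0], [0, 0, 0], 0],
    [[-0.001, -0.009, 0], [0, 0, 0], 0],
    [[0, 0, 0], [0, 0, 0], 0],
    [[-0.003, -0.009, 0], [0, 0, 0], 0],
    [[-0.003, -0.009, 0], [0, 0, 0], 0],
    [[-0.004, -0.008, 0], [0, 0, 0], 0],
    [[0, 0, 0], [0, 0, 0], 0],
  ],
)

```text
time_s: 5.3
eef_pos: [0.6719, 0.079, 0.0755]
eef_rot: [-0.0, 1.0, 0.001, -0.0]
force: [-0.7, 0.7, 0.2]
finger_gap: 0.004
grip_force: 0.0
```

carry_out(
  moves=[
    [[0, 0, 0.005], [0, 0, 0], 0],
    [[0, 0, 0.003], [0, 0, 0], 0],
    [[0, 0, 0.002], [0, 0, 0], 0],
    [[0, 0, 0.002], [0, 0, 0], 0],
    [[0, 0, 0], [0, 0, 0], 0],
    [[0, 0, 0], [0, 0, 0], 0],
    [[0, 0, 0], [0, 0, 0], 0],
    [[0, 0, 0], [0, 0, 0], 0],
    [[0, 0, 0], [0, 0, 0], 0],
    [[0, 0, 0], [0, 0, 0], 0],
  ],
)

```text
time_s: 6.3
eef_pos: [0.6728, 0.0777, 0.0637]
eef_rot: [0.0, 1.0, 0.001, 0.0]
force: [0.8, 0.7, 3.7]
finger_gap: 0.006
grip_force: 1.6
```

Run:
```python
from h import *
p,d=manip.get_image("side"); s=manip.read_state(); print(s["eef_pos"],s["force"])
cv2.imwrite("pics/side2.png",cv2.resize(p[180:330,220:420,::-1],None,fx=4,fy=4,interpolation=2))
```

```text
[0.67272855 0.07772259 0.06369215] [-0.6898069   0.91608734  2.97757402]
```

View pics/side2.png

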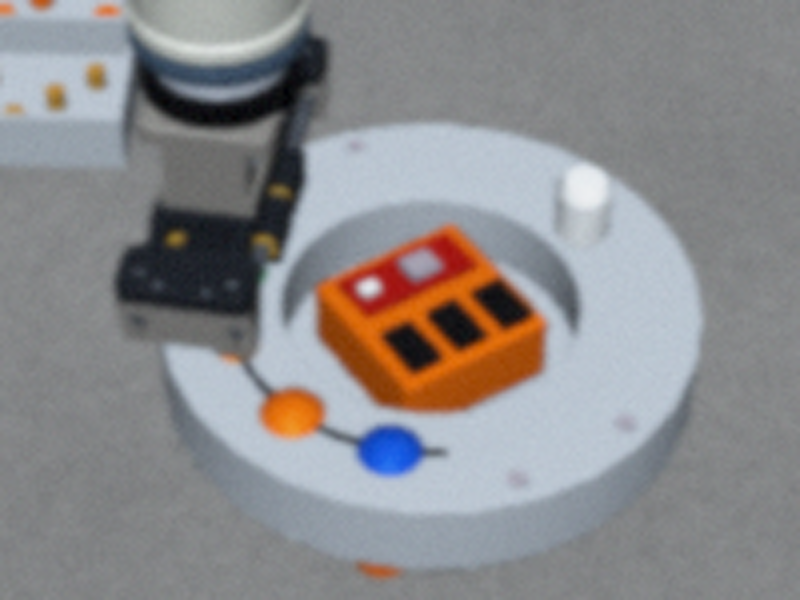

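The fingers at about (240,345) are on the first orange key. The station has not moved: blue is still at (390,450). On to the second orange key.

carry_out(
  moves=[
    [[0, 0, -0.006], [0, 0, 0], 0],
    [[0, 0, -0.006], [0, 0, 0], 0],
    [[-0.005, -0.007, 0], [0, 0, 0], 0],
    [[-0.005, -0.008, 0], [0, 0, 0], 0],
    [[-0.006, -0.007, 0], [0, 0, 0], 0],
    [[0, 0, 0], [0, 0, 0], 0],
    [[-0.007, -0.006, 0], [0, 0, 0], 0],
    [[-0.007, -0.006, 0], [0, 0, 0], 0],
    [[-0.0075, -0.0055, 0], [0, 0, 0], 0],
    [[0, 0, 0], [0, 0, 0], 0],
  ],
)

```text
time_s: 7.35
eef_pos: [0.6337, 0.118, 0.0755]
eef_rot: [0.0, 1.0, 0.001, -0.001]
force: [0.1, 0.9, 0.2]
finger_gap: 0.003
grip_force: 0.0
```

carry_out(
  moves=[
    [[0, 0, 0.005], [0, 0, 0], 0],
    [[0, 0, 0.003], [0, 0, 0], 0],
    [[0, 0, 0.002], [0, 0, 0], 0],
    [[0, 0, 0.002], [0, 0, 0], 0],
    [[0, 0, 0], [0, 0, 0], 0],
    [[0, 0, 0], [0, 0, 0], 0],
    [[0, 0, 0], [0, 0, 0], 0],
    [[0, 0, 0], [0, 0, 0], 0],
    [[0, 0, 0], [0, 0, 0], 0],
    [[0, 0, 0], [0, 0, 0], 0],
  ],
)

```text
time_s: 8.35
eef_pos: [0.6353, 0.1172, 0.0637]
eef_rot: [-0.0, 1.0, 0.001, 0.0]
force: [0.7, 1.7, 2.3]
finger_gap: 0.004
grip_force: 1.6
```

carry_out(
  moves=[
    [[0, 0, -0.006], [0, 0, 0], 0],
    [[0, 0, -0.006], [0, 0, 0], 0],
    [[-0.008, -0.004, 0], [0, 0, 0], 0],
    [[-0.008, -0.004, 0], [0, 0, 0], 0],
    [[-0.009, -0.003, 0], [0, 0, 0], 0],
    [[0, 0, 0], [0, 0, 0], 0],
    [[-0.009, -0.002, 0], [0, 0, 0], 0],
    [[-0.009, -0.001, 0], [0, 0, 0], 0],
    [[-0.009, -0.001, 0], [0, 0, 0], 0],
    [[0, 0, 0], [0, 0, 0], 0],
  ],
)

```text
time_s: 9.35
eef_pos: [0.5814, 0.1321, 0.0755]
eef_rot: [0.0, 1.0, 0.001, -0.001]
force: [-0.1, -0.4, -0.3]
finger_gap: 0.005
grip_force: 0.0
```

carry_out(
  moves=[
    [[0, 0, 0.005], [0, 0, 0], 0],
    [[0, 0, 0.003], [0, 0, 0], 0],
    [[0, 0, 0.002], [0, 0, 0], 0],
    [[0, 0, 0.002], [0, 0, 0], 0],
    [[0, 0, 0], [0, 0, 0], 0],
    [[0, 0, 0], [0, 0, 0], 0],
    [[0, 0, 0], [0, 0, 0], 0],
    [[0, 0, 0], [0, 0, 0], 0],
    [[0, 0, 0], [0, 0, 0], 0],
    [[0, 0, 0], [0, 0, 0], 0],
  ],
)

```text
time_s: 10.35
eef_pos: [0.5834, 0.1322, 0.0638]
eef_rot: [-0.0, 1.0, 0.001, 0.0]
force: [2.9, 0.4, 4.1]
finger_gap: 0.004
grip_force: 1.6
```

Run:
```python
from h import *
p,d=manip.get_image("side"); s=manip.read_state(); print(s["eef_pos"],s["force"])
cv2.imwrite("pics/side3.png",cv2.resize(p[180:330,220:420,::-1],None,fx=4,fy=4,interpolation=2))
```

```text
[0.58333309 0.13220006 0.06374262] [1.81861823 0.8462358  3.45712577]
```

View pics/side3.png

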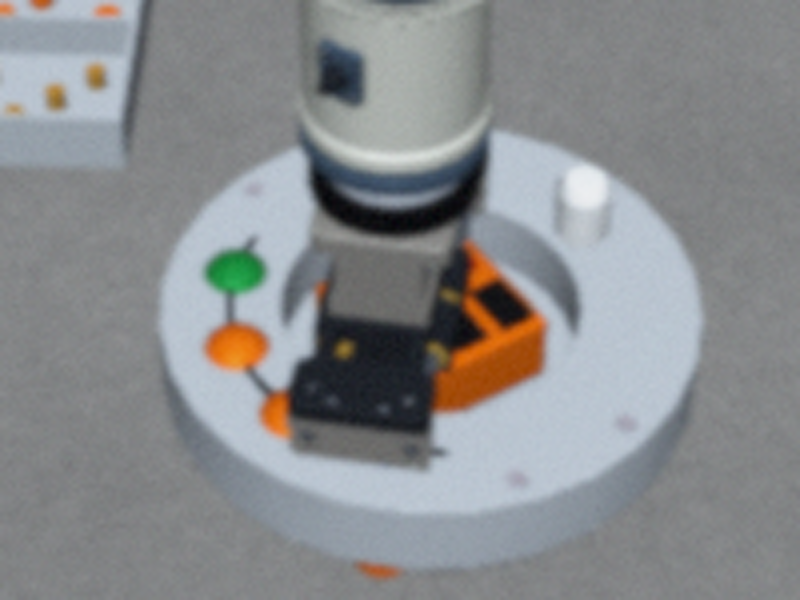

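The fingers hold the blue key at about (390,450). The other keys at (235,270) and (237,347) look up, and the station and cap are where they were. The vertical force is about 3.5 N, so I hand in.

```bash
python3 -c "
from plant import manip
print(manip.job_done())"
```

```text
the job is handed in; nothing more can be done
None
```

I pressed all four keys in order, green to blue, moving with the tips about 15 mm above the deck between keys. The fingertips are still holding the blue key down at about 3.5 N; the job is handed in, and no verdict came back.

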